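Chock a gas sample cylinder on its sloping rack before releasing the swing stop

TASK

The steel gas cylinder on the sloping rack leans only on the red swing stop, and that stop must come out of the way without the cylinder rolling off. Clear the hex key off the rack into the steel tray, and push the two yellow wedge chocks that lie in the tray, thin end first and flat on the deck, snugly under the cylinder's low side, one near each end. Only then press the stop's black knob down firmly, turn it a quarter turn counter-clockwise until the red arm is swung fully aside, and let go, leaving the cylinder lying where it was, held by the chocks alone, and everything else undisturbed.

Things in the scene. Friction and masses are not known exactly. Their poses are not given: they have to be found in the camera images.
- rack: Fixed aluminium rack, 180 mm deep (x), 300 mm wide (y), grey ribbed rubber deck, no rim. Origin on the worktop under its middle; z up, x points up the slope, y to the left end. The deck falls 8 degrees towards -x; its top is 45 mm high at x = 0, 32 mm at the front edge. Grey plinth with the stop at x -86 to -28, y -18 to 18 mm; two steel gate posts at its front, 86 mm high.
- cylinder: Loose stainless gas sample cylinder, 56 mm in diameter over 220 mm, 284 mm long with its brass end plugs, two yellow bands, about 0.7 kg. It lies across the rack, its own y along the rack's y. Origin on its axis at half length; at rest against the stop at about x = 31, z = 78 mm in the rack's frame. It rolls down the slope if nothing holds it.
- chock_a: Loose yellow wedge chock, black rubber sole, 0.15 kg, 70 long (x), 36 wide (y), 32 mm high. Origin: centre of its underside; x points to the thin end (nose). Heel block from x = -35 to +7 mm at full height, to be gripped across its 36 mm; from there the face falls at 45 degrees to a nose 4 mm high at x = +35 mm. Starts flat in the right part of the steel tray.
- chock_b: The second chock, the same as chock_a; either may go to either end.
- seat_left (a point): Point of the deck, 85 mm left of the rack's middle (rack frame x = 19.5, y = 85, z = 47.7 mm), where the lower nose edge of a chock comes to lie when it just touches the resting cylinder; the chock lies flat on the deck, its x along the rack's x, up the slope. z is square to the deck.
- seat_right (a point): The same, 85 mm right of the rack's middle (y = -85 mm).
- chock_a_nose (a point): Middle of the lower front edge of chock_a's nose.
- chock_b_nose (a point): Middle of the lower front edge of chock_b's nose.
- hex_key: Loose black hex key, 8 mm thick, an L lying flat; origin at the middle of its underside. Long leg along its own y, y = -39 to +43 mm, at x = -14 to -6 mm (grip it across its 8 mm at x = -10, y = 0); short leg x = -8 to +14 mm at y = -42 to -34 mm. Starts on the deck in front of the cylinder's right-hand end, where a chock must go.
- steel_tray: Fixed shallow steel tray, 170 mm (x) by 240 mm (y) inside, rim 18 mm high, floor 2 mm thick. Origin: centre of its underside; y to the left. The chocks lie in its right part; its left part (y = +30 to +110 mm) is free for the hex key.
- stop_knob (a point): Centre of the top of the stop's round ribbed black knob, on its upright pivot (rack frame x = -45, y = 0, z = 118 mm when up); z up, x along the red arm, turns with the stop. The knob is 34 mm in diameter and 32 mm high, over a red hub 31 mm across and 18 mm high; grip it on its upper 20 mm, clear of the steel gate lugs beside the hub (up to 86 mm high).
- stop_swing (a joint): Angle of the stop about its upright pivot, rad: 0 shut (red arm, 48 mm, points up the slope, its black nose against the cylinder), 1.57 fully aside (arm points to the rack's left, +y); counter-clockwise from above as it opens. Stays where it is left (friction 0.05 N m).
- stop_press (a joint): How far the knob and stop are pressed down, m: 0 up, 0.010 at the bottom; a spring pushes up (4 N at the start, 9 N at the bottom). Below 0.006 a steel tail sits in the gate and the stop cannot turn; keep it at 0.007 or more until turned past 0.9 rad. It springs up when released.
- objective_canister: White canister with black lid, 42 mm across, 66 mm high, a bystander; origin at its foot.
- vial_a: Glass vial, 23 mm across, 50 mm high, a bystander on the worktop; origin at its foot.
- vial_b: Glass vial with white cap, 23 mm across, 50 mm high, a bystander; origin at its foot.
- eyepiece_cap_a: Black eyepiece cap, 44 mm across, 40 mm high, a bystander; origin at its foot.
- tweezers: Steel tweezers, 124 mm long, a bystander on the worktop; origin under their middle.

How it is judged:
On the way, in this order (a step that is already met when the one before it is completed fails the run):
1. both chocks are pushed under the low side of the cylinder, one near each end, while the stop is still shut (((x of each of chock_a_nose, chock_b_nose in the frame of rack above 0.0145 m and z of each of chock_a_nose, chock_b_nose in the frame of rack below 0.056 m and angle between each of chock_a, chock_b's own z axis and vertical below 0.24 rad and y of chock_a_nose in the frame of rack between 0.05 and 0.115 m and y of chock_b_nose in the frame of rack between -0.115 and -0.05 m) or (x of each of chock_a_nose, chock_b_nose in the frame of rack above 0.0145 m and z of each of chock_a_nose, chock_b_nose in the frame of rack below 0.056 m and angle between each of chock_a, chock_b's own z axis and vertical below 0.24 rad and y of chock_a_nose in the frame of rack between -0.115 and -0.05 m and y of chock_b_nose in the frame of rack between 0.05 and 0.115 m)) and distance of cylinder from where it was at the start of the episode below 0.015 m and z of cylinder in the frame of rack below 0.085 m and value of joint stop_swing below 0.15 rad), for 0.3 s.
2. the stop is swung aside and the chocks hold the cylinder (((x of each of chock_a_nose, chock_b_nose in the frame of rack above 0.0145 m and z of each of chock_a_nose, chock_b_nose in the frame of rack below 0.056 m and angle between each of chock_a, chock_b's own z axis and vertical below 0.24 rad and y of chock_a_nose in the frame of rack between 0.05 and 0.115 m and y of chock_b_nose in the frame of rack between -0.115 and -0.05 m) or (x of each of chock_a_nose, chock_b_nose in the frame of rack above 0.0145 m and z of each of chock_a_nose, chock_b_nose in the frame of rack below 0.056 m and angle between each of chock_a, chock_b's own z axis and vertical below 0.24 rad and y of chock_a_nose in the frame of rack between -0.115 and -0.05 m and y of chock_b_nose in the frame of rack between 0.05 and 0.115 m)) and distance of cylinder from where it was at the start of the episode below 0.015 m and z of cylinder in the frame of rack below 0.085 m and value of joint stop_swing above 1.3 rad), for 0.3 s.
At the end, for the whole second after the job is handed in: Chocks flat on the deck, noses within 5 mm of touching the cylinder, one 50 to 115 mm left and one as far right of the rack's middle; cylinder still and within 15 mm of where it was; stop turned over 1.3 rad, knob up; hex key in the tray (all of step 2 and value of joint stop_press below 0.003 m and linear speed of cylinder below 0.01 m/s and x of hex_key in the frame of steel_tray between -0.083 and 0.083 m and y of hex_key in the frame of steel_tray between -0.118 and 0.118 m and height (world z) of hex_key below 0.025 m).
It fails at once if the cylinder rolls away (more than 30 mm) (distance of cylinder from where it was at the start of the episode above 0.03 m).
It fails at once if a bystander is pushed or knocked over (more than 40 mm, or a standing one tipped) (distance of any of objective_canister, vial_a, vial_b, eyepiece_cap_a, tweezers from where it was at the start of the episode above 0.04 m or angle between any of objective_canister, vial_a, vial_b, eyepiece_cap_a's own z axis and vertical above 0.6 rad).
It also fails if it takes over 72 s, if anything falls off the work surface, if the arm or the gripper's body presses on something with over 40 N, if the wrist force passes 120 N, or if a joint passes its speed limit or range.

ROBOT

A 6-joint arm with a two-finger parallel gripper is mounted at the origin on a cart in front of the work surface, level with it; the furniture and walls round the work are solid. World frame = base frame: x ahead of the robot, y to its left, z up, the work surface at z = 0. Lengths are in m, angles in rad, forces in N, time in s.
With the tool pointing down it reaches from about 0.425 to 0.95 m from the base axis. Payload 14.7 kg.
Tool frame: the origin (TCP) lies on the front face of the gripper's body, between the roots of the fingers; the fingertips stand 73 mm ahead of it and the grasp point (between the pads) lies 54 mm ahead of it (bot.tips_ahead is the distance from the TCP to the fingertips, in m); z points along the fingers, y is the line along which they close (so a half turn about z gives the same grasp; the last joint's range is limited). The gripper opens to 85 mm and grips with 20 to 120 N. Pads are 22 mm wide; open, the fingers measure 114 mm over their backs; the gripper's body (76 mm by 85 mm) begins 54 mm behind the grasp point. The pads swing forward as they close: fully open they stand 13 mm farther back than shut.
Start: joints at [-1.321, 0.48, 1.596, -0, 1.065, -0.047], TCP at [0.19, -0.622, 0.304] pointing down, gripper open.
Joint ranges: [-2.75, 2.75], [-0.82, 2.05], [0.23, 2.67], [-1.56, 4.7], [0.09, 2.69], [-2.92, 2.92]. Speed limits (rad/s): [1.89, 1.89, 2.39, 3.01, 3.01, 3.01].

INTERFACE

Orientations are given as a unit quaternion [w, x, y, z].
In Python, from station import bot gives the robot as it stands.
- The arm moves only by the tool jog_arm, never from a script. Its argument "steps" is text: rows parted by semicolons, each of 7 numbers parted by spaces: the turn, a rotation vector about the world's x, y, z in rad, then the shift along the world's x, y, z in mm, then the finger opening in mm, from 0 to 85.4. A call has 1 to 20 rows; each row shifts and turns the commanded pose from where the row before left it; what a row does not reach is not made up. A row lasts 1/12 s, in which the tool goes at most 41.7 mm and 7.16 degrees, less where a joint would pass 70% of its speed; a pose out of reach is approached as far as the arm can. A call with a gripper value outside its range is refused whole. The fingers move at their own pace and stop on an object; "force" is the grip in N (left out, the last holds). Time passes only in rows, so rows that do not move let the fingers close. It gives the time, the measured TCP pose, the force, the opening and the grip force at its end, in the units of the state.
- bot.get_state(): the state, without advancing time (a new reading comes with each control period).
- bot.grab_frame(name): name is "side" or "top" or "wrist"; returns a dict with "pixels" (384x512x3 uint8, blue, green, red), "depth" (384x512 float32, m along the optical axis (not along the pixel's ray), 0 where there is no reading), "fx", "fy", "cx", "cy" (pixels), "view" (4x4, takes a point from world to camera coordinates). Camera axes: x right, y down, z forward; pixel columns grow to the right and rows downward; lengths in m; the calibration is good to about 2 mm. A picture is of the moment at which its call begins.
- bot.close_job(): hands the job in; it is judged then, once.
The state is a dict: "time_s": time; "joints": joint angles; "joint_velocities": joint speeds; "joint_torque": joint torques, N m; "tcp_pos": TCP position; "tcp_rot": TCP orientation; "ft_force": force on the tool from outside, world axes, zero at the start; "ft_torque": the same for the moment, N m; "gripper_width": finger opening in m; "gripper_force": force on a finger pad.
Only numpy, scipy, OpenCV 4.12 (cv2) and the standard library are available. Lean on these libraries where they do the work, as an engineer would, in place of code of your own. Each camera call takes 0.05 s, during which the arm holds its last target. There are 200 camera calls.

## Working session

There is one attempt and no reset: what is moved stays moved. The work goes in short steps, Python scripts to look and compute and a tool call to move; the robot and the scene stay as the last step left them, time stands still between calls to the robot, and variables do not carry over. Pictures are saved under pics/ and viewed, at most 14 in all, crops included, and the job is handed in when it is done.

Besides the shell and the picture viewer there is one more tool, called after ">>>" by a JSON object that holds its "name" and its "arguments". jog_arm: Moves the arm, as the interface text tells. Its arguments: {"type":"object","properties":{"steps":{"type":"string"},"force":{"type":"number"}},"required":["steps"]}

```bash
mkdir -p pics
cat > h.py <<'E'
import numpy as np,cv2
from station import bot
def grab(n):
    f=bot.grab_frame(n); np.savez('%s.npz'%n,**f); return f
def load(n): return dict(np.load('%s.npz'%n))
def cloud(f):
    d=f['depth'];v,u=np.mgrid[:d.shape[0],:d.shape[1]]
    P=np.stack([(u-f['cx'])/f['fx']*d,(v-f['cy'])/f['fy']*d,d],-1)
    V=f['view'];W=(P-V[:3,3])@V[:3,:3]
    W[d==0]=np.nan
    return W
E
python3 - <<'E'
from h import *
s=bot.get_state();print(s)
for n in('top','side'):
    f=grab(n);cv2.imwrite('pics/%s0.png'%n,cv2.resize(f['pixels'],(800,600),interpolation=cv2.INTER_CUBIC));print(n,f['fx'],f['view'])
E
```

```text
{'time_s': 0.0, 'joints': array([-1.32059380e+00,  4.80855255e-01,  1.59691080e+00, -1.06569882e-05,
        1.06510881e+00, -4.66075026e-02]), 'joint_velocities': array([-6.22287288e-04,  4.32549631e-04,  1.13045367e-03, -3.26494319e-05,
        2.11425379e-03,  2.65542615e-04]), 'joint_torque': array([-5.01684321e-03, -9.50660777e+01, -4.30200899e+01, -7.34907098e-04,
        1.21669541e-02,  3.31891988e-05]), 'tcp_pos': array([ 0.1900325 , -0.62123585,  0.30324338]), 'tcp_rot': array([-6.37315135e-04,  9.89007586e-01,  1.47863395e-01, -6.97863130e-05]), 'ft_force': array([-0.09346845, -0.22383236,  0.10130159]), 'ft_torque': array([-0.02528236,  0.04771655, -0.02732375]), 'gripper_force': 0.0, 'gripper_width': 0.0856536347366141}
top 443.1698360654073 [[-0.02251316 -0.9996898  -0.0106517  -0.02824316]
 [-0.98712919  0.02391513 -0.15812659  0.56504108]
 [ 0.15833228  0.00695468 -0.98736139  1.42627085]
 [ 0.          0.          0.          1.        ]]
side 403.61090907682626 [[-0.95419724 -0.29914184  0.00466783  0.52663637]
 [-0.11073473  0.33863955 -0.93437737  0.16779547]
 [ 0.27793066 -0.8920972  -0.35625431  0.87081816]
 [ 0.          0.          0.          1.        ]]
```

View pics/top0.png

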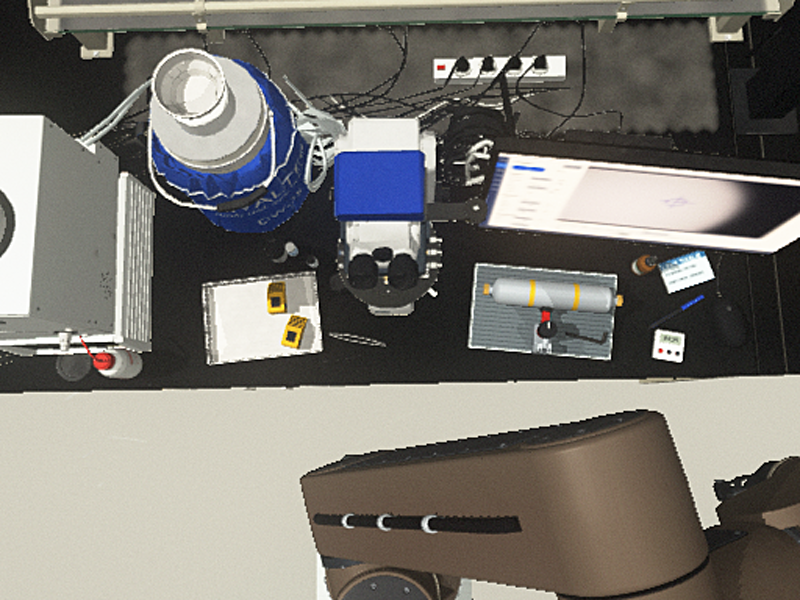

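View pics/side0.png

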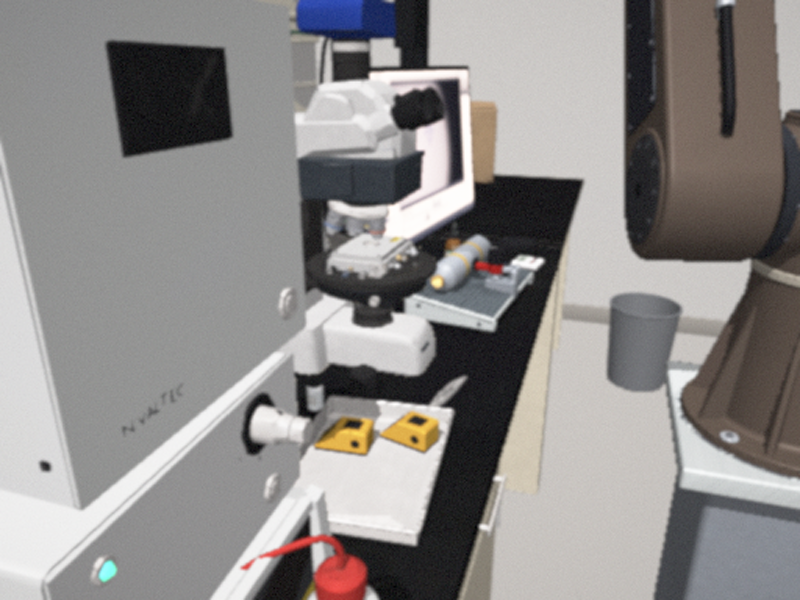

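The top view shows the tray on the left with chocks at about (277,297) and (294,332), and the rack on the right with the cylinder at (553,293), the knob at (546,327) and the hex key at about (590,337). The side view shows both chock noses pointing roughly +x.

```bash
cat > m.py <<'E'
from h import *
f=load('top');W=cloud(f);S=512/800
def box(u0,u1,v0,v1):
    m=np.zeros(W.shape[:2],bool);m[int(v0*S):int(v1*S),int(u0*S):int(u1*S)]=1;return m
def rect(m):
    p=W[m][:,:2].astype(np.float32)*1000; r=cv2.minAreaRect(p);return r,cv2.boxPoints(r).round(1).tolist(),len(p)
z=W[...,2]
hsv=cv2.cvtColor(f['pixels'],cv2.COLOR_BGR2HSV)
print('tab z',np.nanmedian(z[box(330,460,310,380)]))
print('rack',rect(box(455,630,250,370)&(z>.022)))
m=box(190,335,262,375);print('tray',rect(m&(z>.010)&(z<.06)), 'floor z',np.nanmedian(z[m&(hsv[...,1]<40)]))
yel=(hsv[...,1]>120)&(hsv[...,0]>15)&(hsv[...,0]<35)
for n,b in(('c1',box(262,290,278,318)),('c2',box(280,312,312,352))):
    mm=b&(z>.009);mt=b&(z>.028)
    print(n,rect(mm),'top',rect(mt),np.nanmean(W[mt],0),np.nanmean(W[mm],0), np.nanmax(z[b]))
k=box(535,560,318,342)&(z>.105);print('knob',np.nanmean(W[k],0),np.nanmedian(z[k]),k.sum(),rect(k))
c=box(490,618,275,312)&(z>.07);print('cyl',rect(c),np.nanmax(z[c]))
b=box(470,615,270,362)
m=b&(f['pixels'].max(-1)<50);print('dark');
n,l,st,ce=cv2.connectedComponentsWithStats(m.astype(np.uint8))
for i in range(1,n):
    if st[i,4]>8: print(st[i],np.nanmean(W[l==i],0),np.nanmedian(z[l==i]),rect(l==i)[0])
a=f['pixels'][225:1000][:0]
A=cv2.resize(f['pixels'][165:235,295:400],None,fx=7,fy=7,interpolation=cv2.INTER_CUBIC)
B=cv2.resize(f['pixels'][170:240,120:225],None,fx=7,fy=7,interpolation=cv2.INTER_CUBIC)
cv2.imwrite('pics/crops.png',np.vstack([A[:,:],B])[:, :] if 0 else cv2.resize(np.vstack([A,B]),(450,600)))
E
python3 m.py
```

```text
tab z 0.0005970617274515119
rack (((512.19384765625, -328.8951721191406), (304.6181640625, 180.066650390625), 83.76154327392578), [[406.1000061035156, -470.5], [585.0999755859375, -490.1000061035156], [618.2000122070312, -187.3000030517578], [439.20001220703125, -167.6999969482422]], 4982)
tray (((536.2022705078125, 255.1840057373047), (217.7477569580078, 287.2676086425781), 4.322856426239014), [[416.79998779296875, 390.20001220703125], [438.5, 103.80000305175781], [655.5999755859375, 120.19999694824219], [633.9000244140625, 406.6000061035156]], 924) floor z 0.001271201211365231
c1 (((563.0840454101562, 247.98541259765625), (85.36600494384766, 53.817256927490234), 0.7138108015060425), [[520.0999755859375, 274.3999938964844], [520.7000122070312, 220.5], [606.0999755859375, 221.60000610351562], [605.4000244140625, 275.3999938964844]], 240) top (((551.3058471679688, 240.9737091064453), (53.392066955566406, 35.925254821777344), 4.657307147979736), [[523.2000122070312, 256.70001220703125], [526.2000122070312, 220.89999389648438], [579.4000244140625, 225.1999969482422], [576.5, 261.0]], 14
[... 1573 characters left out ...]
4.55546496e-01  3.47709422e-04] -9.13917763230366e-06 ((604.5968017578125, -447.05218505859375), (91.91830444335938, 9.272883415222168), 87.11571502685547)
[344 206  12  10  54] [ 0.46651832 -0.31904261  0.11410653] 0.11591709511945686 ((466.38232421875, -320.0166320800781), (32.1742057800293, 28.314937591552734), 89.78919982910156)
[391 212   2  19  25] [ 0.43377645 -0.48027212  0.00132852] 0.0005500913400078315 ((439.1703796386719, -480.04290771484375), (6.369422912597656, 61.39646911621094), 84.9985122680664)
[300 223  86   8 386] [ 0.42136747 -0.27271856  0.000574  ] 0.0007115644380764428 ((422.0039978027344, -312.6700439453125), (282.9205627441406, 23.796451568603516), 87.6152114868164)
```

View pics/crops.png

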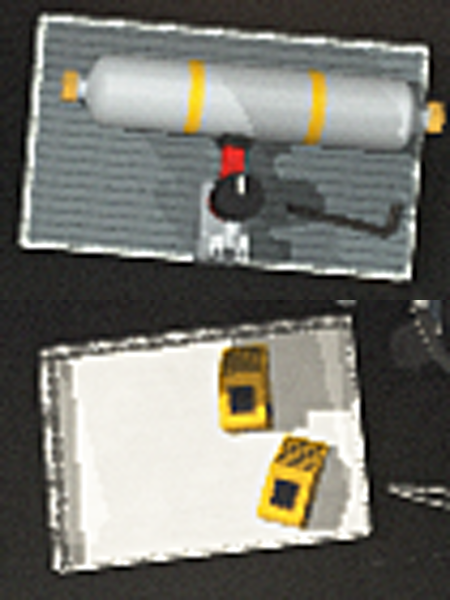

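The crops show the hex key on the right front of the deck with its short leg pointing up-slope at the right end. Both chock noses (striped faces) point towards +x, and chock 2 is yawed clockwise. I'll move above the hex key for a closer look.

>>> {"name": "jog_arm", "arguments": {"steps": "0 0 0.11 26 19 0 85;0 0 0.11 26 19 0 85;0 0 0.11 26 19 0 85;0 0 0.11 26 19 0 50;0 0 0.11 26 19 0 50;0 0 0.11 26 19 0 50;0 0 0.11 26 19 0 50;0 0 0.11 26 19 0 50;0 0 0.11 26 19 0 50;0 0 0.11 26 19 0 50;0 0 0 0 0 0 50"}}

```text
time_s: 1.02
tcp_pos: [0.4539, -0.4283, 0.3036]
tcp_rot: [-0.0, 0.763, 0.647, 0.001]
ft_force: [-0.0, 1.1, 0.9]
gripper_width: 0.0501
gripper_force: 0.0
```

Run:
```python
from h import *
s=bot.get_state();print(s['tcp_pos'],s['tcp_rot'],s['joints'])
f=grab('wrist');cv2.imwrite('pics/w1.png',f['pixels']);V=f['view'];print(f['fx'],V, -V[:3,:3].T@V[:3,3])
```

```text
[ 0.45385484 -0.42832095  0.30363426] [-1.01096309e-04  7.62505561e-01  6.46981281e-01  6.93705158e-04] [-8.05705097e-01  4.44092885e-01  1.65910037e+00  1.62154894e-03
  1.03851655e+00 -6.42969821e-01]
264.2875184635657 [[ 9.86545799e-01 -1.63484455e-01 -4.68249112e-04 -5.17131505e-01]
 [-1.55729870e-01 -9.40614790e-01  3.01648842e-01 -3.70161079e-01]
 [-4.97553385e-02 -2.97517478e-01 -9.53418983e-01  2.74321006e-01]
 [ 0.00000000e+00  0.00000000e+00  0.00000000e+00  1.00000000e+00]] [ 0.46617771 -0.35110665  0.37295937]
```

View pics/w1.png

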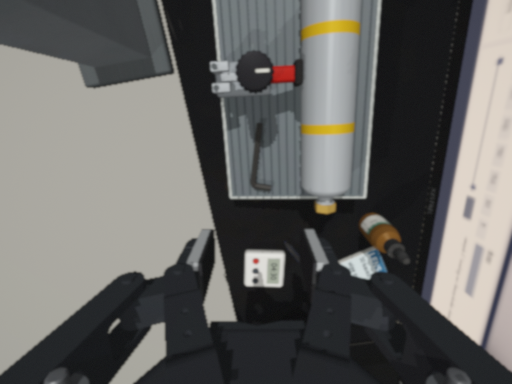

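The wrist view shows the knob at (256,71), the rack's right corners at (231,199) and (366,198), the hex long leg from (260,123) to (254,188), and the short leg's tip at (271,187).

```bash
cat >> h.py <<'E'
def ray(f,u,v,z):
    V=f['view'];R=V[:3,:3];C=-R.T@V[:3,3]
    d=R.T@np.array([(u-f['cx'])/f['fx'],(v-f['cy'])/f['fy'],1]);return C+d*(z-C[2])/d[2]
E
python3 - <<'E'
from h import *
f=load('wrist');W=cloud(f);P=f['pixels']
g=cv2.cvtColor(P,cv2.COLOR_BGR2GRAY)
for n,u,v,z in(('knob',256,71,.118),('FR',231,199,.032),('BR',366,198,.0575)):print(n,ray(f,u,v,z).round(4),W[v,u].round(4))
z=W[...,2]
k=(z>.108);k[:40]=0;k[100:]=0;k[:,:235]=0;k[:,280:]=0;ys,xs=np.where(k&(g<70));print('knob px',xs.mean(),ys.mean(),len(xs));(c,r)=cv2.minEnclosingCircle(np.stack([xs,ys],1).astype(np.float32));print(c,r,ray(f,c[0],c[1],.118))
m=g<62;m[:118]=0;m[196:]=0;m[:,:244]=0;m[:,278:]=0
ys,xs=np.where(m);print('rows',[(int(v),round(float(xs[ys==v].mean()),1),int((ys==v).sum())) for v in range(118,196,4) if (ys==v).any()])
# deck plane check
for v,u in((150,240),(150,290),(110,235),(180,245),(180,290)):print(u,v,W[v,u].round(4))
E
```

```text
knob [ 0.47   -0.3219  0.118 ] [ 0.47   -0.3219  0.1179]
FR [ 0.411  -0.4652  0.032 ] [ 0.4056 -0.4762 -0.001 ]
BR [ 0.5838 -0.4832  0.0575] [ 0.606  -0.5082 -0.0022]
knob px 254.102752293578 71.15045871559633 1090
(254.8065643310547, 71.30291748046875) 20.7315616607666 [ 0.46886667 -0.32196883  0.118     ]
rows [(118, 261.0, 1), (122, 260.5, 4), (126, 259.5, 8), (130, 259.0, 9), (134, 258.5, 10), (138, 258.0, 9), (142, 259.5, 8), (146, 257.5, 4), (150, 256.5, 4), (154, 256.0, 3), (158, 255.5, 4), (162, 255.5, 4), (166, 254.5, 4), (170, 254.0, 3), (174, 253.5, 4), (178, 253.5, 4), (182, 253.0, 5), (186, 253.5, 2), (190, 266.0, 5)]
240 150 [ 0.4356 -0.4008  0.0344]
290 150 [ 0.4981 -0.4098  0.0429]
235 110 [ 0.4385 -0.3515  0.0336]
245 180 [ 0.4348 -0.4413  0.034 ]
290 180 [ 0.4933 -0.4488  0.0416]
```

Run:
```python
from h import *
f=load('wrist')
for u,v in((260.3,122),(259.3,130),(256.3,152),(254,172),(253,183),(253,189),(271,188)):print(u,v,ray(f,u,v,.043).round(4))
```

```text
260.3 122 [ 0.4669 -0.3701  0.043 ]
259.3 130 [ 0.4641 -0.3793  0.043 ]
256.3 152 [ 0.4561 -0.4053  0.043 ]
254 172 [ 0.4489 -0.4303  0.043 ]
253 183 [ 0.4452 -0.4445  0.043 ]
253 189 [ 0.4438 -0.4526  0.043 ]
271 188 [ 0.4673 -0.4551  0.043 ]
```

>>> {"name": "jog_arm", "arguments": {"steps": "0 0 -0.12 -3 6 -40 30;-0.0075 -0.0695 0 -3 6 -40 30;-0.0075 -0.0695 0 -3 6 -40 30;0 0 0 0 0 -36 30;0 0 0 0 0 -20 30;0 0 0 0 0 -10 30;0 0 0 0 0 -5 30;0 0 0 0 0 0 30", "force": 40}}

```text
time_s: 1.73
tcp_pos: [0.4409, -0.4139, 0.1125]
tcp_rot: [0.047, 0.801, 0.594, 0.051]
ft_force: [0.3, -0.1, 0.4]
gripper_width: 0.0302
gripper_force: 0.0
```

Run:
```python
from h import *
print(bot.tips_ahead)
f=grab('wrist');cv2.imwrite('pics/w2.png',f['pixels'])
```

```text
0.0726
```

View pics/w2.png

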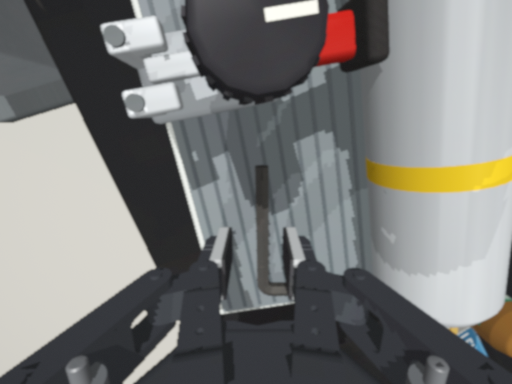

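The hex key's long leg, from (262,165) to (265,285), lies between the fingers. The grip is about 8 mm towards the short leg, so I'll shift and close.

>>> {"name": "jog_arm", "arguments": {"steps": "0 0 0 3 8 0 30;0 0 0 0 0 0 0;0 0 0 0 0 0 0;0 0 0 0 0 0 0;0 0 0 0 0 0 0;0 0 0 0 0 0 0;0 0 0 0 0 0 0", "force": 40}}

```text
time_s: 2.37
tcp_pos: [0.4447, -0.4055, 0.1142]
tcp_rot: [0.048, 0.801, 0.595, 0.052]
ft_force: [0.8, 5.9, 11.1]
gripper_width: 0.0062
gripper_force: 39.4
```

Run:
```python
from h import *
f=load('top');W=cloud(f);x,y,z=np.moveaxis(W,-1,0)
for h in(.05,.1,.2,.3,.4):
    m=(z>h)&(abs(y)<.15)&(x>.36)&(x<1); print(h,np.nanpercentile(x[m],[0,1,5]) if m.any() else 0)
m=(z>.1)&(y>.2)&(x>.4)&(x<.75);print('device y',np.nanpercentile(y[m],[0,1,5]))
S=512/800
for u,v in((203,285),(316,272),(324,352),(209,363)):print(ray(f,u*S,v*S,.018).round(4))
```

```text
0.05 [0.50986517 0.51613355 0.52735934]
0.1 [0.50986517 0.51603117 0.52817322]
0.2 [0.50986517 0.5170291  0.53068391]
0.3 [0.50986517 0.51667105 0.53028908]
0.4 [0.51298079 0.52243312 0.53376333]
device y [0.20000806 0.21150925 0.25345492]
[0.5893 0.4011 0.018 ]
[0.612  0.1552 0.018 ]
[0.4378 0.1384 0.018 ]
[0.4201 0.3841 0.018 ]
```

>>> {"name": "jog_arm", "arguments": {"steps": "0 0 0 0 0 10 0;0 0 0 0 0 35 0;0.015 0.139 0 0 0 40 0;0 0 0 0 0 40 0;0 0 0 0 0 40 0;0 0 0 0 0 0 0"}}

```text
time_s: 2.87
tcp_pos: [0.4474, -0.4069, 0.2793]
tcp_rot: [0.017, 0.802, 0.597, 0.016]
ft_force: [1.0, -0.8, 2.0]
gripper_width: 0.006
gripper_force: 39.3
```

>>> {"name": "jog_arm", "arguments": {"steps": "0 0 0 -4 39 0 0;0 0 0 -4 39 0 0;0 0 0 0 39 0 0;0 0 0 0 39 0 0;0 0 0 0 39 0 0;0 0 0 0 39 0 0;0 0 0 0 39 0 0;0 0 0 0 39 0 0;0 0 0 0 39 0 0;0 0 0 0 39 0 0;0 0 0 0 39 0 0;0 0 0 0 39 0 0;0 0 0 0 39 0 0;0 0 0 0 39 0 0;0 0 0 0 39 0 0;0 0 0 15 39 -10 0;0 0 0 20 39 -20 0;0 0 0 15 39 -30 0;0 0 0 10 39 -30 0;0 0 0 0 0 0 0"}}

```text
time_s: 4.53
tcp_pos: [0.4895, 0.3198, 0.1908]
tcp_rot: [0.011, 0.802, 0.598, 0.015]
ft_force: [-2.0, -1.7, 0.2]
gripper_width: 0.0059
gripper_force: 39.3
```

Run:
```python
from h import *
from scipy.spatial.transform import Rotation as R
s=bot.get_state();q=s['tcp_rot'];print(R.from_quat(q[[1,2,3,0]]).as_matrix().round(3),s['joints'].round(2))
f=grab('wrist');cv2.imwrite('pics/w3.png',f['pixels'])
```

```text
[[ 0.285  0.958  0.037]
 [ 0.958 -0.285 -0.   ]
 [ 0.01   0.035 -0.999]] [ 0.54  0.52  1.87 -0.03  0.72  0.85]
```

View pics/w3.png

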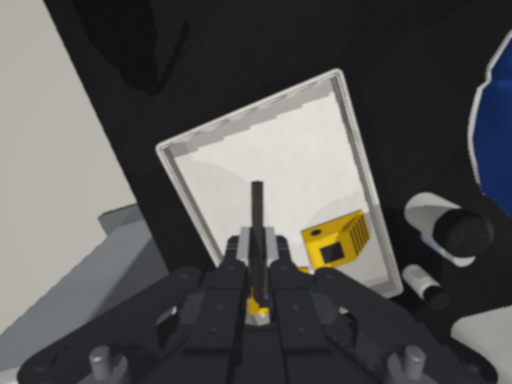

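Hex key firmly held and hanging over the free left part of the tray; a chock shows at (337,240) and the other one is under the hex key's lower end. Lowering it in.

>>> {"name": "jog_arm", "arguments": {"steps": "0 0.036 0 8 14 -25 0;0 0 0 0 4 -35 0;0 0 0 0 0 -30 0;0 0 0 0 0 -14 0;0 0 0 0 0 -6 0;0 0 0 0 0 0 0;0 0 0 0 0 0 25;0 0 0 0 0 0 25;0 0 0 0 0 0 25;0 0 0 0 0 20 30;0 0 0 0 0 40 30;0 0 0 0 0 40 50;0 0 0 0 0 40 85;0 0 0 0 0 30 85;0 0 0 0 0 0 85"}}

```text
time_s: 5.83
tcp_pos: [0.4996, 0.3351, 0.262]
tcp_rot: [0.001, 0.802, 0.597, 0.006]
ft_force: [1.6, 1.4, 0.6]
gripper_width: 0.0769
gripper_force: 0.0
```

Run:
```python
from h import *
f=grab('wrist');cv2.imwrite('pics/w4.png',f['pixels'])
print(bot.get_state()['tcp_rot'])
```

```text
[0.00097194 0.80231136 0.59688666 0.0046739 ]
```

View pics/w4.png

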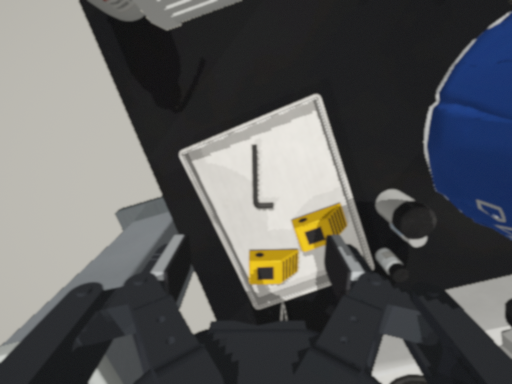

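The hex key rests in the tray, (255,145) to (265,205). Chock 1 is at (319,228) and chock 2 at (273,267), noses pointing right.

```bash
cat > ck.py <<'E'
from h import *
f=load('wrist');W=cloud(f);z=W[...,2];hsv=cv2.cvtColor(f['pixels'],cv2.COLOR_BGR2HSV)
for n,(u0,u1,v0,v1) in(('c1',(288,350,200,254)),('c2',(244,302,245,290))):
    b=np.zeros(z.shape,bool);b[v0:v1,u0:u1]=1
    yel=b&(hsv[...,1]>120)&(hsv[...,0]>12)&(hsv[...,0]<38)
    yel=cv2.morphologyEx(yel.astype(np.uint8),cv2.MORPH_CLOSE,np.ones((9,9)))>0
    t=yel&(z>.0305)&(z<.04)
    # reproject on plane z=.034
    ys,xs=np.where(t);p=np.array([ray(f,u,v,.034)[:2] for u,v in zip(xs,ys)],np.float32)*1000
    print(n,'zmed',np.median(z[t]),'top',cv2.minAreaRect(p),p.mean(0))
    ys,xs=np.where(yel&(z>.005));q=W[ys,xs][:,:2].astype(np.float32)*1000;print('  all',cv2.minAreaRect(q))
    s=yel&(z<.027)&(z>.008);print('  slope mean',np.nanmean(W[s],0).round(4),s.sum())
E
python3 ck.py
```

```text
c1 zmed 0.0328484304343239 top ((549.2821655273438, 244.27230834960938), (45.084190368652344, 35.931209564208984), 5.749728679656982) [547.6439  245.55563]
  all ((561.5863647460938, 264.5772399902344), (127.11073303222656, 77.92723846435547), 75.69710540771484)
  slope mean [0.5665 0.2516 0.0174] 583
c2 zmed 0.032874261318475324 top ((490.00811767578125, 210.6328125), (79.25326538085938, 44.262184143066406), 2.666038990020752) [476.0439  210.23009]
  all ((485.6094055175781, 207.49761962890625), (87.65479278564453, 49.47831344604492), 1.8763585090637207)
  slope mean [0.4961 0.2129 0.0176] 557
```

>>> {"name": "jog_arm", "arguments": {"steps": "0 0 0.123 -2 -10 -4 60;0 0 0.123 -2 -10 -4 60;0 0 0.123 -2 -10 -4 60;0 0 0.123 -2 -10 -4 60;0 0 0.123 -2 -10 -4 60;0 0 0.123 -2 -10 -4 60;0 0 0.123 -2 -10 -4 60;0 0 0.123 -2 -10 -4 60;0 0 0.123 -2 -10 -4 60;0 0 0.123 -2 -10 -4 60;0 0 0.123 -2 -10 -4 60;0 0 0.123 -1 -8 -4 60;0 0 0.123 0 -8 -4 60;0 0 0 0 0 0 60;0 0 0 0 0 0 60"}}

```text
time_s: 7.13
tcp_pos: [0.474, 0.2074, 0.2022]
tcp_rot: [-0.0, 0.134, 0.991, 0.001]
ft_force: [1.0, -0.0, -0.1]
gripper_width: 0.0598
gripper_force: 0.0
```

Run:
```python
from h import *
from scipy.spatial.transform import Rotation as R
s=bot.get_state();q=s['tcp_rot'];print(R.from_quat(q[[1,2,3,0]]).as_matrix().round(3),s['tcp_pos'],s['joints'].round(2))
f=grab('wrist');V=f['view'];R_=V[:3,:3];C=-R_.T@V[:3,3];print('cam',C)
cv2.imwrite('pics/w5.png',f['pixels'])
```

```text
[[-0.964  0.265 -0.001]
 [ 0.265  0.964  0.002]
 [ 0.001  0.002 -1.   ]] [0.47402129 0.20744563 0.20215701] [ 0.35  0.43  2.    0.    0.71 -0.95]
cam [0.39917801 0.228718   0.27149201]
```

View pics/w5.png

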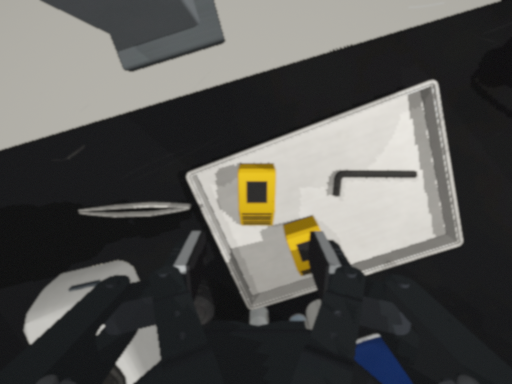

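Chock 2 is seen square to the gripper: the top face runs u 239–275, v 164–213, with the striped face below it. Chock 1 is partly behind the right finger.

Run:
```python
from h import *
f=load('wrist');hsv=cv2.cvtColor(f['pixels'],cv2.COLOR_BGR2HSV);W=cloud(f);z=W[...,2]
m=(hsv[...,1]>120)&(hsv[...,0]>12)&(hsv[...,0]<38);m[:155]=0;m[:,280:]=0;m[230:]=0;m[:,:232]=0
m=cv2.morphologyEx(m.astype(np.uint8),cv2.MORPH_CLOSE,np.ones((15,15)))>0
ys,xs=np.where(m&(z>.030));p=np.array([ray(f,u,v,.034)[:2] for u,v in zip(xs,ys)],np.float32)*1000
r=cv2.minAreaRect(p);print(r,p.mean(0),np.median(z[ys,xs]), xs.min(),xs.max(),ys.min(),ys.max())
for v in (170,180,190,200,207,212,216,222): print(v,z[v,245].round(4),W[v,245].round(3))
a=np.deg2rad(-15.4);ex=np.array([np.cos(a),np.sin(a)]);ey=np.array([-ex[1],ex[0]]);
print('x ext',(p@ex).min(),(p@ex).max(),'y ext',(p@ey).min(),(p@ey).max()); t=np.array([474.,207.4]);print('tcp',t@ex,t@ey)
```

```text
((473.68487548828125, 207.59255981445312), (34.463035583496094, 44.7020263671875), 74.56948852539062) [472.43848 207.92664] 0.03279414178259021 238 274 169 214
170 0.0305 [0.451 0.203 0.03 ]
180 0.032 [0.46  0.201 0.032]
190 0.0322 [0.469 0.198 0.032]
200 0.0336 [0.479 0.195 0.034]
207 0.034 [0.485 0.193 0.034]
212 0.0332 [0.491 0.192 0.033]
216 0.0264 [0.497 0.189 0.026]
222 0.0122 [0.51  0.185 0.012]
x ext 379.190557917803 423.90501706722 y ext 308.6953446971918 343.1507632124857
tcp 401.90488284020404 325.8269865269018
```

>>> {"name": "jog_arm", "arguments": {"steps": "0 0 0 0 0 -40 60;0 0 0 0 0 -40 60;0 0 0 0 0 -28 60;0 0 0 0 0 -15 60;0 0 0 0 0 0 60;0 0 0 0 0 0 20;0 0 0 0 0 0 20;0 0 0 0 0 0 20;0 0 0 0 0 0 20;0 0 0 0 0 0 20;0 0 0 0 0 40 20;0 0 0 0 0 40 20;0 0 0 0 0 40 20;0 0 0 0 0 0 20", "force": 60}}

```text
time_s: 8.35
tcp_pos: [0.4771, 0.2088, 0.2064]
tcp_rot: [0.004, 0.131, 0.991, 0.003]
ft_force: [2.7, 1.9, -0.7]
gripper_width: 0.0351
gripper_force: 61.0
```

>>> {"name": "jog_arm", "arguments": {"steps": "0 0 0 -20 -20 20 20;0 0 0.08 -19 -36 18 20;0 0 0.08 0 -39 0 20;0 0 0 0 -39 0 20;0 0 0 0 -39 0 20;0 0 0 0 -39 0 20;0 0 0 0 -39 0 20;0 0 0 0 -39 0 20;0 0 0 0 -39 0 20;0 0 0 0 -39 0 20;0 0 0 0 -39 0 20;0 0 0 0 -39 0 20;0 0 0 0 -39 0 20;0 0 0 0 -39 0 20;0 0 0 0 -39 0 20;-0.0075 -0.0695 0 0 -30 0 20;-0.0075 -0.0695 0 0 -19 0 20;0 0 0 0 0 0 20;0 0 0 0 0 0 20"}}

```text
time_s: 9.93
tcp_pos: [0.4355, -0.4028, 0.2365]
tcp_rot: [0.069, 0.053, 0.996, -0.003]
ft_force: [0.2, -0.3, -1.3]
gripper_width: 0.0347
gripper_force: 60.9
```

```bash
cat > st.py <<'E'
from h import *
from scipy.spatial.transform import Rotation as R
s=bot.get_state();q=s['tcp_rot'];M=R.from_quat(q[[1,2,3,0]]).as_matrix();print(M.round(3),s['joints'].round(2))
O=np.array([.5127,-.3264]);a=np.deg2rad(-6.2);ex=np.array([np.cos(a),np.sin(a)]);ey=np.array([-ex[1],ex[0]])
p=s['tcp_pos'];r=np.r_[(p[:2]-O)@ex,(p[:2]-O)@ey,p[2]]*1e3
print('tcp',p.round(4),'rack',r.round(1));N=r+1e3*(np.r_[M[:2].T@ex@np.zeros((3,)) if 0 else 0,0,0])
L=lambda v:np.r_[v[:2]@ex,v[:2]@ey,v[2]]
n=r+77.3*L(M[:,2])-49.5*L(M[:,0]);print('nose rack',n.round(1),'deck z there',round(45+n[0]*.1405,1),s['ft_force'].round(1),'tool yaw err deg',np.rad2deg(np.arctan2(L(M[:,1])[0],L(M[:,1])[1])).round(2))
E
python3 st.py
```

```text
[[-0.985  0.106  0.138]
 [ 0.105  0.994 -0.013]
 [-0.139  0.001 -0.99 ]] [-0.85  0.44  1.87  0.14  0.73 -2.41]
tcp [ 0.4355 -0.4028  0.2365] rack [-68.5 -84.3 236.5]
nose rack [ -8.8 -84.1 166.8] deck z there 43.8 [ 0.2 -0.3 -1.3] tool yaw err deg -0.12
```

>>> {"name": "jog_arm", "arguments": {"steps": "0 0 0 0 0 -40 20;0 0 0 0 0 -40 20;0 0 0 0 0 -30 20;0 0 0 0 0 -9 20;0 0 0 0 0 0 20;0 0 0 0 0 0 20"}}

```text
time_s: 10.43
tcp_pos: [0.4369, -0.4011, 0.1175]
tcp_rot: [0.069, 0.051, 0.996, -0.002]
ft_force: [0.3, 0.1, -1.2]
gripper_width: 0.035
gripper_force: 63.3
```

```bash
python3 st.py
python3 - <<'E'
from h import *
f=grab('wrist');cv2.imwrite('pics/w6.png',f['pixels'])
E
```

```text
[[-0.985  0.102  0.137]
 [ 0.101  0.995 -0.012]
 [-0.138  0.002 -0.99 ]] [-0.84  0.62  1.95  0.2   0.48 -2.49]
tcp [ 0.4369 -0.4011  0.1175] rack [-67.3 -82.4 117.5]
nose rack [ -7.6 -81.9  47.7] deck z there 43.9 [ 0.3  0.1 -1.2] tool yaw err deg -0.34
```

View pics/w6.png

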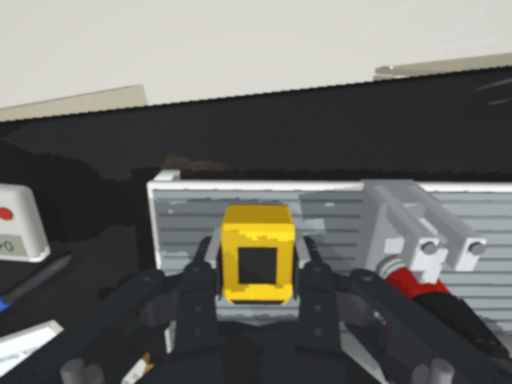

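The chock is held square over the deck, heel at (257,255), right of the plinth. I'll lower it gently until it touches.

>>> {"name": "jog_arm", "arguments": {"steps": "0 0 0 0 0 -2 20;0 0 0 0 0 -1 20;0 0 0 0 0 0 20;0 0 0 0 0 0 20"}}

```text
time_s: 10.82
tcp_pos: [0.4366, -0.402, 0.1145]
tcp_rot: [0.07, 0.051, 0.996, -0.003]
ft_force: [-0.3, 0.4, -1.1]
gripper_width: 0.0349
gripper_force: 63.3
```

>>> {"name": "jog_arm", "arguments": {"steps": "0 0 0 0 0 -1 20;0 0 0 0 0 0 20;0 0 0 0 0 0 20"}}

```text
time_s: 11.07
tcp_pos: [0.4366, -0.402, 0.114]
tcp_rot: [0.07, 0.051, 0.996, -0.003]
ft_force: [-2.8, 5.1, 15.6]
gripper_width: 0.0351
gripper_force: 65.3
```

>>> {"name": "jog_arm", "arguments": {"steps": "0 0 0 4.9 -0.5 1.2 20;0 0 0 4.9 -0.5 0.7 20;0 0 0 4.9 -0.5 0.7 20;0 0 0 4.9 -0.5 0.7 20;0 0 0 2 -0.2 0.3 20;0 0 0 0 0 0 20;0 0 0 0 0 0 20"}}

```text
time_s: 11.65
tcp_pos: [0.4576, -0.4039, 0.117]
tcp_rot: [0.069, 0.051, 0.996, -0.003]
ft_force: [-8.1, 2.9, 10.8]
gripper_width: 0.0351
gripper_force: 65.2
```

```bash
python3 st.py
```

```text
[[-0.985  0.103  0.137]
 [ 0.102  0.995 -0.012]
 [-0.138  0.002 -0.99 ]] [-0.82  0.63  1.91  0.19  0.5  -2.45]
tcp [ 0.4576 -0.4039  0.117 ] rack [-46.4 -83.  117. ]
nose rack [ 13.3 -82.5  47.3] deck z there 46.9 [-8.1  2.9 10.8] tool yaw err deg -0.3
```

>>> {"name": "jog_arm", "arguments": {"steps": "0 0 0 2 -0.2 0.5 20;0 0 0 2 -0.2 0.3 20;0 0 0 1.2 -0.1 0.2 20;0 0 0 0 0 0 20;0 0 0 0 0 0 20"}}

```text
time_s: 12.07
tcp_pos: [0.4632, -0.4046, 0.1178]
tcp_rot: [0.069, 0.051, 0.996, -0.003]
ft_force: [-4.0, 1.6, 5.7]
gripper_width: 0.0349
gripper_force: 64.3
```

>>> {"name": "jog_arm", "arguments": {"steps": "0 0 0 1.2 -0.1 0.2 20;0 0 0 0 0 0 20;0 0 0 0 0 0 20"}}

```text
time_s: 12.32
tcp_pos: [0.4642, -0.4047, 0.118]
tcp_rot: [0.069, 0.051, 0.996, -0.003]
ft_force: [-5.7, 1.3, 5.2]
gripper_width: 0.0353
gripper_force: 64.3
```

```bash
python3 st.py
cat > cyl.py <<'E'
from h import *
for n in('top',):
    f0=load('top') if 0 else dict(np.load('top0.npz'));f=f=bot.grab_frame('top')
    for g in(f0,f):
        W=cloud(g);z=W[...,2];m=np.zeros(z.shape,bool);m[172:203,310:398]=1
        hsv=cv2.cvtColor(g['pixels'],cv2.COLOR_BGR2HSV);m&=(z>.085)&(z<.125)
        # profile along x: axis position from rows, by columns
        out=[]
        for lo,hi in((315,330),(330,343),(357,370),(370,388)):
            q=W[:,lo:hi][m[:,lo:hi]]; out.append((len(q),(q[:,0].mean()*1e3).round(1) if len(q) else None))
        print(out)
    cv2.imwrite('pics/topn.png',f['pixels'][160:245,290:405])
E
cp top.npz top0.npz; python3 cyl.py
```

```text
[[-0.985  0.103  0.138]
 [ 0.102  0.995 -0.013]
 [-0.138  0.002 -0.99 ]] [-0.81  0.64  1.9   0.19  0.51 -2.44]
tcp [ 0.4642 -0.4047  0.118 ] rack [-39.7 -83.  118. ]
nose rack [ 20.  -82.6  48.3] deck z there 47.8 [-5.7  1.3  5.2] tool yaw err deg -0.29
[(217, np.float64(549.5)), (215, np.float64(545.0)), (215, np.float64(535.6)), (297, np.float64(529.9))]
[(0, None), (69, np.float64(559.4)), (217, np.float64(535.1)), (235, np.float64(534.6))]
```

>>> {"name": "jog_arm", "arguments": {"steps": "0 0 0 0.7 -0.1 0.1 20;0 0 0 0 0 0 20;0 0 0 0 0 0 40;0 0 0 0 0 0 46;0 0 0 0 0 0 50;0 0 0 0 0 0 50;0 0 0 -2.8 0.3 20 50;0 0 0 -5.6 0.6 40 50;0 0 0 -5.6 0.6 40 50;0 0 0 0 0 40 50;0 0 0 0 0 0 50;0 0 0 0 0 0 50"}}

```text
time_s: 13.37
tcp_pos: [0.452, -0.4043, 0.2608]
tcp_rot: [0.071, 0.051, 0.996, -0.005]
ft_force: [0.5, -0.3, 0.2]
gripper_width: 0.0499
gripper_force: 0.0
```

```bash
cat > nose.py <<'E'
from h import *
import sys
O=np.array([.5127,-.3264]);a=np.deg2rad(-6.2);ex=np.array([np.cos(a),np.sin(a)]);ey=np.array([-ex[1],ex[0]])
f=grab('wrist');W=cloud(f);hsv=cv2.cvtColor(f['pixels'],cv2.COLOR_BGR2HSV)
m=(hsv[...,1]>120)&(hsv[...,0]>12)&(hsv[...,0]<38)
n,l,st,c=cv2.connectedComponentsWithStats(cv2.morphologyEx(m.astype(np.uint8),cv2.MORPH_CLOSE,np.ones((15,15))))
for i in range(1,n):
    if st[i,4]<150: continue
    p=W[l==i];r=np.c_[(p[:,:2]-O)@ex,(p[:,:2]-O)@ey,p[:,2]]*1e3
    h=r[:,2]-45-.1405*r[:,0]; t=(h>29)&(h<36)
    if t.sum()>50:
        rr=r[t]; print(st[i],'top x',np.percentile(rr[:,0],[2,50,98]).round(1),'y',np.percentile(rr[:,1],[2,50,98]).round(1),'h',np.median(h[t]).round(1),'nose~',(rr[:,0].mean()+49).round(1))
E
python3 nose.py; python3 cyl.py
```

```text
[ 241  151   37   57 1721] top x [-53.8 -34.  -11.6] y [-98.8 -80.7 -64.1] h 31.3 nose~ 15.3
[445 223  16  24 246] top x [20.7 23.1 43. ] y [122.  126.7 132. ] h 34.1 nose~ 76.4
[(217, np.float64(549.5)), (215, np.float64(545.0)), (215, np.float64(535.6)), (297, np.float64(529.9))]
[(222, np.float64(549.7)), (218, np.float64(545.2)), (216, np.float64(535.5)), (302, np.float64(529.9))]
```

Chock 2 is seated with its nose at about x = 20 mm and flat, and the cylinder hasn't moved. Going back for chock 1.

>>> {"name": "jog_arm", "arguments": {"steps": "0.0075 0.0695 0 -8 20 0 60;0.0075 0.0695 0 -4 39 0 60;0 0 0.104 0 39 0 60;0 0 0.104 0 39 0 60;0 0 0 0 39 0 60;0 0 0 0 39 0 60;0 0 0 0 39 0 60;0 0 0 0 39 0 60;0 0 0 0 39 0 60;0 0 0 0 39 0 60;0 0 0 0 39 0 60;0 0 0 0 39 0 60;0 0 0 0 39 0 60;0 0 0 0 39 0 60;0 0 0 0 39 0 60;0 0 0 20 38 -10 60;0 0 0 25 34 -10 60;0 0 0 30 10 -10 60;0 0 0 0 0 0 60;0 0 0 0 0 0 60"}}

```text
time_s: 15.13
tcp_pos: [0.5119, 0.2417, 0.2263]
tcp_rot: [-0.002, -0.053, 0.999, 0.0]
ft_force: [-0.2, -0.7, 0.3]
gripper_width: 0.0601
gripper_force: 0.0
```

```bash
cat > c1.py <<'E'
from h import *
from scipy.spatial.transform import Rotation as R
s=bot.get_state();q=s['tcp_rot'];print(R.from_quat(q[[1,2,3,0]]).as_matrix().round(3),s['tcp_pos'].round(4))
f=grab('wrist');W=cloud(f);z=W[...,2];hsv=cv2.cvtColor(f['pixels'],cv2.COLOR_BGR2HSV)
m=(hsv[...,1]>120)&(hsv[...,0]>12)&(hsv[...,0]<38)
n,l,st,c=cv2.connectedComponentsWithStats(cv2.morphologyEx(m.astype(np.uint8),cv2.MORPH_CLOSE,np.ones((15,15))))
for i in range(1,n):
    if st[i,4]<150: continue
    ys,xs=np.where((l==i)&(z>.031)&(z<.038))
    if len(ys)<50: continue
    p=np.array([ray(f,u,v,.034)[:2] for u,v in zip(xs,ys)],np.float32)*1000
    print(st[i],cv2.minAreaRect(p),p.mean(0),np.median(z[ys,xs]))
E
python3 c1.py
```

```text
[[-0.994 -0.106 -0.004]
 [-0.106  0.994  0.   ]
 [ 0.004  0.001 -1.   ]] [0.5119 0.2417 0.2263]
[ 237  190   33   54 1415] ((547.2281494140625, 241.71932983398438), (44.26752471923828, 34.24757385253906), 3.5780341625213623) [546.47186 241.4043 ] 0.03276300540416023
```

>>> {"name": "jog_arm", "arguments": {"steps": "0 0 -0.02 35 0 -10 60;0 0 0 0 0 -40 60;0 0 0 0 0 -40 60;0 0 0 0 0 -40 60;0 0 0 0 0 -17 60;0 0 0 0 0 0 60;0 0 0 0 0 0 20;0 0 0 0 0 0 20;0 0 0 0 0 0 20;0 0 0 0 0 0 20;0 0 0 0 0 0 20", "force": 60}}

```text
time_s: 16.1
tcp_pos: [0.5479, 0.2414, 0.0837]
tcp_rot: [0.001, -0.042, 0.999, 0.001]
ft_force: [-0.6, -1.0, 12.4]
gripper_width: 0.035
gripper_force: 61.8
```

>>> {"name": "jog_arm", "arguments": {"steps": "0 0 0 0 0 10 20;0 0 0 0 0 35 20;0 0 0 0 0 38 20;0 0 0 -10 0 38 20;0 0 -0.096 -36 0 12 20;0 0 -0.096 -36 -10 12 20;0 0 0 -26 -25 10 20;0 0 0 0 -39 0 20;0 0 0 0 -39 0 20;0 0 0 0 -39 0 20;0 0 0 0 -39 0 20;0 0 0 0 -39 0 20;0 0 0 0 -39 0 20;0 0 0 0 -39 0 20;0 0 0 0 -39 0 20;0 0 0 0 -39 0 20;-0.0075 -0.0695 0 6 -39 0 20;-0.0075 -0.0695 0 7 -39 0 20;0 0 0 0 -10 0 20;0 0 0 0 0 0 20"}}

```text
time_s: 17.77
tcp_pos: [0.4518, -0.2358, 0.2381]
tcp_rot: [0.071, 0.055, 0.996, -0.004]
ft_force: [0.5, 1.1, -1.0]
gripper_width: 0.0352
gripper_force: 60.4
```

```bash
sed -i 's/77.3\*/81.7*/' st.py; python3 st.py
```

```text
[[-0.984  0.111  0.14 ]
 [ 0.11   0.994 -0.015]
 [-0.141  0.001 -0.99 ]] [-0.58  0.33  2.07  0.11  0.62 -2.12]
tcp [ 0.4518 -0.2358  0.2381] rack [-70.3  83.5 238.1]
nose rack [ -9.8  83.4 164.1] deck z there 43.6 [ 0.5  1.1 -1. ] tool yaw err deg 0.15
```

>>> {"name": "jog_arm", "arguments": {"steps": "0 0 0 0 0 -36 20;0 0 0 0 0 -36 20;0 0 0 0 0 -30 20;0 0 0 0 0 -12 20;0 0 0 0 0 0 20;0 0 0 0 0 0 20"}}

```text
time_s: 18.27
tcp_pos: [0.4521, -0.2318, 0.1231]
tcp_rot: [0.069, 0.053, 0.996, -0.002]
ft_force: [-0.5, -0.3, -1.0]
gripper_width: 0.0346
gripper_force: 60.4
```

```bash
python3 st.py
python3 - <<'E'
from h import *
f=grab('wrist');cv2.imwrite('pics/w7.png',f['pixels'])
E
```

```text
[[-0.985  0.106  0.137]
 [ 0.105  0.994 -0.012]
 [-0.137  0.003 -0.991]] [-0.57  0.53  2.15  0.19  0.34 -2.21]
tcp [ 0.4521 -0.2318  0.1231] rack [-70.5  87.5 123.1]
nose rack [-10.2  87.8  49. ] deck z there 43.6 [-0.5 -0.3 -1. ] tool yaw err deg -0.11
```

View pics/w7.png

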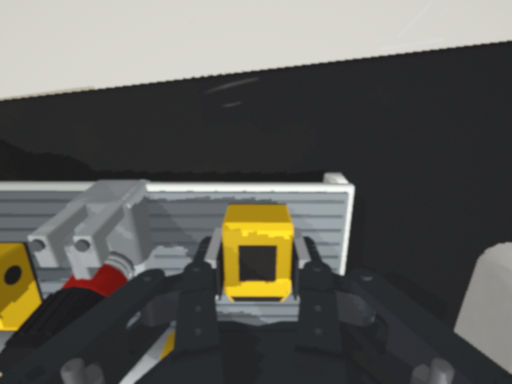

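Chock 1 is held square over the left part, heel at (257,255); the other chock is visible at far left, well seated. Lowering to contact.

>>> {"name": "jog_arm", "arguments": {"steps": "0 0 0 0 0 -2 20;0 0 0 0 0 -1.5 20;0 0 0 0 0 0 20;0 0 0 0 0 0 20"}}

```text
time_s: 18.65
tcp_pos: [0.4523, -0.2329, 0.1201]
tcp_rot: [0.07, 0.053, 0.996, -0.003]
ft_force: [-0.0, -0.4, -2.1]
gripper_width: 0.0351
gripper_force: 60.4
```

>>> {"name": "jog_arm", "arguments": {"steps": "0 0 0 0 0 -1 20;0 0 0 0 0 0 20;0 0 0 0 0 0 20"}}

```text
time_s: 18.9
tcp_pos: [0.4521, -0.2329, 0.1185]
tcp_rot: [0.07, 0.053, 0.996, -0.003]
ft_force: [0.2, 0.3, -2.3]
gripper_width: 0.0349
gripper_force: 60.4
```

>>> {"name": "jog_arm", "arguments": {"steps": "0 0 0 0 0 -0.7 20;0 0 0 0 0 0 20;0 0 0 0 0 0 20"}}

```text
time_s: 19.15
tcp_pos: [0.4521, -0.2328, 0.1177]
tcp_rot: [0.069, 0.053, 0.996, -0.003]
ft_force: [0.2, 0.4, -1.3]
gripper_width: 0.0351
gripper_force: 60.7
```

>>> {"name": "jog_arm", "arguments": {"steps": "0 0 0 0 0 -0.6 20;0 0 0 0 0 0 20;0 0 0 0 0 0 20"}}

```text
time_s: 19.4
tcp_pos: [0.4521, -0.2329, 0.1177]
tcp_rot: [0.07, 0.053, 0.996, -0.003]
ft_force: [-4.2, 0.6, 13.1]
gripper_width: 0.0349
gripper_force: 62.4
```

>>> {"name": "jog_arm", "arguments": {"steps": "0 0 0 4.9 -0.5 1.2 20;0 0 0 4.9 -0.5 0.75 20;0 0 0 4.9 -0.5 0.75 20;0 0 0 4.9 -0.5 0.75 20;0 0 0 4 -0.4 0.6 20;0 0 0 0 0 0 20;0 0 0 0 0 0 20"}}

```text
time_s: 19.98
tcp_pos: [0.4759, -0.2352, 0.1211]
tcp_rot: [0.069, 0.053, 0.996, -0.003]
ft_force: [-0.1, 0.4, -1.2]
gripper_width: 0.0352
gripper_force: 60.4
```

```bash
python3 st.py
```

```text
[[-0.985  0.107  0.138]
 [ 0.106  0.994 -0.013]
 [-0.139  0.002 -0.99 ]] [-0.55  0.55  2.11  0.17  0.36 -2.17]
tcp [ 0.4759 -0.2352  0.1211] rack [-46.4  86.7 121.1]
nose rack [13.9 87.  47.1] deck z there 47.0 [-0.1  0.4 -1.2] tool yaw err deg -0.08
```

>>> {"name": "jog_arm", "arguments": {"steps": "0 0 0 2 -0.2 0.28 20;0 0 0 2 -0.2 0.28 20;0 0 0 0 0 0 20;0 0 0 0 0 0 20"}}

```text
time_s: 20.32
tcp_pos: [0.4798, -0.2357, 0.1218]
tcp_rot: [0.07, 0.053, 0.996, -0.003]
ft_force: [-0.5, -0.4, -0.4]
gripper_width: 0.0349
gripper_force: 60.4
```

>>> {"name": "jog_arm", "arguments": {"steps": "0 0 0 1.2 -0.1 0.17 20;0 0 0 0 0 0 20;0 0 0 0 0 0 20"}}

```text
time_s: 20.57
tcp_pos: [0.4809, -0.2358, 0.122]
tcp_rot: [0.07, 0.053, 0.996, -0.003]
ft_force: [0.1, 0.1, -0.7]
gripper_width: 0.0348
gripper_force: 60.4
```

>>> {"name": "jog_arm", "arguments": {"steps": "0 0 0 1 -0.1 0.14 20;0 0 0 0 0 0 20;0 0 0 0 0 0 20"}}

```text
time_s: 20.82
tcp_pos: [0.482, -0.2358, 0.1221]
tcp_rot: [0.07, 0.053, 0.996, -0.003]
ft_force: [-0.3, -0.3, -1.0]
gripper_width: 0.0346
gripper_force: 60.4
```

>>> {"name": "jog_arm", "arguments": {"steps": "0 0 0 1 -0.1 0 20;0 0 0 0 0 0 20;0 0 0 0 0 0 20"}}

```text
time_s: 21.07
tcp_pos: [0.4829, -0.2359, 0.1221]
tcp_rot: [0.07, 0.053, 0.996, -0.003]
ft_force: [0.9, -0.1, -0.9]
gripper_width: 0.035
gripper_force: 60.5
```

>>> {"name": "jog_arm", "arguments": {"steps": "0 0 0 0.8 -0.1 -0.1 20;0 0 0 0 0 0 20;0 0 0 0 0 0 20"}}

```text
time_s: 21.32
tcp_pos: [0.4831, -0.2359, 0.1221]
tcp_rot: [0.069, 0.053, 0.996, -0.003]
ft_force: [-7.3, -2.2, 7.7]
gripper_width: 0.0349
gripper_force: 61.6
```

```bash
python3 st.py;python3 cyl.py
```

```text
[[-0.985  0.107  0.137]
 [ 0.106  0.994 -0.013]
 [-0.138  0.002 -0.99 ]] [-0.54  0.56  2.09  0.16  0.38 -2.16]
tcp [ 0.4831 -0.2359  0.1221] rack [-39.2  86.7 122.1]
nose rack [21.1 87.  48. ] deck z there 48.0 [-7.3 -2.2  7.7] tool yaw err deg -0.06
[(217, np.float64(549.5)), (215, np.float64(545.0)), (215, np.float64(535.6)), (297, np.float64(529.9))]
[(28, np.float64(566.1)), (32, np.float64(563.1)), (215, np.float64(535.8)), (300, np.float64(530.0))]
```

>>> {"name": "jog_arm", "arguments": {"steps": "0 0 0 0 0 0 40;0 0 0 0 0 0 46;0 0 0 0 0 0 50;0 0 0 0 0 0 50;0 0 0 -2.8 0.3 20 50;0 0 0 -5.6 0.6 38 50;0 0 0 -5.6 0.6 38 50;0 0 0 0 0 38 50;0 0 0 0 0 0 50;0 0 0 0 0 0 50"}}

```text
time_s: 22.2
tcp_pos: [0.4707, -0.2351, 0.2584]
tcp_rot: [0.072, 0.053, 0.996, -0.004]
ft_force: [-0.2, 0.0, -0.4]
gripper_width: 0.05
gripper_force: 0.0
```

```bash
python3 nose.py; python3 cyl.py; python3 st.py
```

```text
[  68  151   61  111 3250] top x [-54.1 -34.2   3. ] y [-97.8 -79.7 -61.1] h 31.4 nose~ 15.7
[ 240  153   37   58 1697] top x [-52.3 -33.2 -10.4] y [ 70.8  87.9 105.3] h 31.3 nose~ 16.6
[  15  222   38   71 1201] top x [19.5 20.9 41. ] y [-152.1 -147.7 -142.5] h 34.1 nose~ 74.1
[290 225  11  21 173] top x [20.5 21.7 39.6] y [122.8 126.8 130.4] h 34.5 nose~ 73.1
[(217, np.float64(549.5)), (215, np.float64(545.0)), (215, np.float64(535.6)), (297, np.float64(529.9))]
[(59, np.float64(561.5)), (0, None), (122, np.float64(545.5)), (292, np.float64(530.6))]
[[-0.985  0.107  0.138]
 [ 0.106  0.994 -0.013]
 [-0.139  0.002 -0.99 ]] [-0.56  0.32  2.02  0.1   0.68 -2.09]
tcp [ 0.4695 -0.2344  0.2557] rack [-52.9  86.8 255.7]
nose rack [  7.5  87.1 181.7] deck z there 46.0 [ 0.4 -1.3  0.9] tool yaw err deg -0.07
```

Both noses sit at 20–21 mm, flat, one at each end, and the cylinder is unmoved. Now to the knob: level the tool, yaw −90° and hover.

>>> {"name": "jog_arm", "arguments": {"steps": "0.0075 0.0695 0 0 0 0 55;0.0075 0.0695 0 0 0 0 55;0 0 -0.12 0 -7 0 55;0 0 -0.12 0 -7 0 55;0 0 -0.12 0 -7 0 55;0 0 -0.12 0 -7 0 55;0 0 -0.12 0 -7 0 55;0 0 -0.12 0 -7 0 55;0 0 -0.12 0 -7 0 55;0 0 -0.12 0 -7 0 55;0 0 -0.12 0 -7 0 55;0 0 -0.12 0 -7 0 55;0 0 -0.12 0 -7 0 55;0 0 -0.12 0 -7 0 55;0 0 -0.12 0 -3 0 55;0 0 0 0 0 0 55;0 0 0 0 0 0 55"}}

```text
time_s: 23.72
tcp_pos: [0.4692, -0.3212, 0.2545]
tcp_rot: [-0.001, 0.739, 0.673, 0.001]
ft_force: [-0.1, 0.4, -0.5]
gripper_width: 0.055
gripper_force: 0.0
```

```bash
python3 st.py
python3 - <<'E'
from h import *
f=grab('wrist');W=cloud(f);z=W[...,2];x,y=W[...,0],W[...,1]
m=(z>.110)&(z<.124)&(np.hypot(x-.468,y+.3215)<.03)
m&=(f['pixels'].max(-1)<90)|True
ys,xs=np.where(m);p=np.array([ray(f,u,v,.118)[:2] for u,v in zip(xs,ys)],np.float32)*1000
print(len(p),p.mean(0),cv2.minEnclosingCircle(p),np.median(z[m]),xs.min(),xs.max(),ys.min(),ys.max())
cv2.imwrite('pics/w8.png',f['pixels'])
E
```

```text
[[ 0.093  0.996  0.   ]
 [ 0.996 -0.093  0.002]
 [ 0.002 -0.    -1.   ]] [-0.65  0.42  1.84  0.    0.88 -0.56]
tcp [ 0.4692 -0.3212  0.2545] rack [-43.8   0.5 254.5]
nose rack [-43.  -48.8 172.7] deck z there 39.0 [-0.1  0.4 -0.5] tool yaw err deg 89.13
1257 [ 469.11716 -318.681  ] ((469.2086181640625, -318.79241943359375), 17.701250076293945) 0.11700977586623292 237 278 182 221
```

View pics/w8.png

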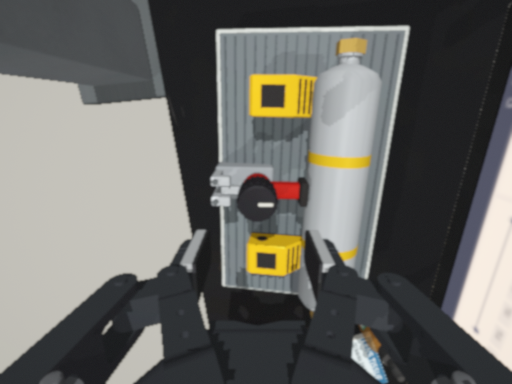

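The view shows both chocks against the cylinder, at (283,95) and (275,255), and the knob at (257,200) with the red arm shut. Descending and gripping the knob.

>>> {"name": "jog_arm", "arguments": {"steps": "0 0 0 0 1 -30 55;0 0 0 0 0 -30 55;0 0 0 0 0 -15 55;0 0 0 0 0 -5 55;0 0 0 0 0 0 55;0 0 0 0 0 0 25;0 0 0 0 0 0 25;0 0 0 0 0 0 25;0 0 0 0 0 0 25;0 0 0 0 0 0 25", "force": 60}}

```text
time_s: 24.6
tcp_pos: [0.4694, -0.3206, 0.1773]
tcp_rot: [0.001, 0.74, 0.673, 0.001]
ft_force: [-6.3, 0.2, 3.1]
gripper_width: 0.032
gripper_force: 59.2
```

>>> {"name": "jog_arm", "arguments": {"steps": "0 0 0 0 0 -3 25;0 0 0 0 0 -3 25;0 0 0 0 0 -2 25;0 0 0 0 0 -1.2 25;0 0 0 0 0 0 25;0 0 0 0 0 0 25"}}

```text
time_s: 25.1
tcp_pos: [0.4694, -0.3206, 0.1683]
tcp_rot: [0.001, 0.74, 0.672, 0.001]
ft_force: [-6.4, 0.3, 6.6]
gripper_width: 0.0314
gripper_force: 59.7
```

>>> {"name": "jog_arm", "arguments": {"steps": "0 0 0 0 0 -1.5 25;0 0 0 0 0 0 25;0 0 0 0 0 0 25"}}

```text
time_s: 25.35
tcp_pos: [0.4695, -0.3207, 0.1674]
tcp_rot: [0.001, 0.74, 0.673, 0.001]
ft_force: [-10.0, 2.2, 18.9]
gripper_width: 0.0316
gripper_force: 60.8
```

>>> {"name": "jog_arm", "arguments": {"steps": "0 0 0.1 0 0 0 25;0 0 0.1 0 0 0 25;0 0 0.1 0 0 0 25;0 0 0.1 0 0 0 25;0 0 0.1 0 0 0 25;0 0 0.1 0 0 0 25;0 0 0.1 0 0 0 25;0 0 0.1 0 0 0 25;0 0 0.1 0 0 0 25;0 0 0.1 0 0 0 25;0 0 0 0 0 0 25;0 0 0 0 0 0 25"}}

```text
time_s: 26.35
tcp_pos: [0.4691, -0.3211, 0.1674]
tcp_rot: [0.0, 0.327, 0.945, 0.0]
ft_force: [-14.0, -3.3, 18.3]
gripper_width: 0.0313
gripper_force: 60.9
```

>>> {"name": "jog_arm", "arguments": {"steps": "0 0 0.1 0 0 0 25;0 0 0.1 0 0 0 25;0 0 0.1 0 0 0 25;0 0 0.1 0 0 0 25;0 0 0.1 0 0 0 25;0 0 0.05 0 0 0 25;0 0 0 0 0 0 25;0 0 0 0 0 0 25"}}

```text
time_s: 27.02
tcp_pos: [0.4691, -0.3214, 0.1674]
tcp_rot: [-0.0, 0.058, 0.998, 0.0]
ft_force: [-15.3, -5.5, 18.6]
gripper_width: 0.0313
gripper_force: 60.8
```

```bash
python3 -c "
from h import *
s=bot.get_state();print(s['ft_torque'],s['joints'].round(2))
f=bot.grab_frame('side');cv2.imwrite('pics/s2.png',cv2.resize(f['pixels'][140:225,250:360],(770,595),interpolation=cv2.INTER_CUBIC))"
```

```text
[-1.02923806  2.53403723  0.06975205] [-0.65  0.54  1.9   0.    0.7  -2.11]
```

>>> {"name": "jog_arm", "arguments": {"steps": "0 0 0.04 0 0 0 25;0 0 0 0 0 3 25;0 0 0 0 0 4 25;0 0 0 0 0 3 25;0 0 0 0 0 0 40;0 0 0 0 0 0 50;0 0 0 0 0 0 50;0 0 0 0 0 0 50;0 0 0 0 0 10 50;0 0 0 0 0 25 50;0 0 0 0 0 35 50;0 0 0 0 0 35 50;0 0 0 0 0 0 50;0 0 0 0 0 0 50"}}

```text
time_s: 28.23
tcp_pos: [0.4706, -0.3211, 0.2832]
tcp_rot: [0.002, 0.039, 0.999, -0.0]
ft_force: [0.5, 0.4, -0.6]
gripper_width: 0.0499
gripper_force: 0.0
```

```bash
python3 - <<'E'
from h import *
f=grab('wrist');cv2.imwrite('pics/w9.png',f['pixels'])
W=cloud(f);hsv=cv2.cvtColor(f['pixels'],cv2.COLOR_BGR2HSV);z=W[...,2]
O=np.array([.5127,-.3264]);a=np.deg2rad(-6.2);ex=np.array([np.cos(a),np.sin(a)]);ey=np.array([-ex[1],ex[0]])
m=((hsv[...,0]<6)|(hsv[...,0]>174))&(hsv[...,1]>150)&(z>.05)&(z<.12)
p=(W[m][:,:2]-O);r=np.c_[p@ex+.045,p@ey]*1e3;k=np.hypot(*r.T)<60;k&=np.hypot(*r.T)>20;print('red dir deg',k.sum(),np.median(np.rad2deg(np.arctan2(r[k,1],r[k,0]))))
x,y=W[...,0],W[...,1];t=(np.hypot(x-.469,y+.320)<.015)&(z>.1);print('knob z',np.nanmedian(z[t]),t.sum())
E
python3 nose.py; python3 cyl.py
```

```text
red dir deg 286 92.57274543291622
knob z 0.293459932913606 5385
[ 164  165   45   70 2031] top x [-53.8 -33.4   2.6] y [-98.4 -80.8 -61.6] h 31.4 nose~ 16.2
[ 310  170   41   52 1840] top x [-51.9 -32.1 -10.5] y [ 70.5  87.2 104.4] h 31.3 nose~ 17.2
[  79  228   52   67 1265] top x [19.6 21.6 41.6] y [-152.3 -147.6 -143.6] h 34.0 nose~ 76.1
[360 237  12  20 182] top x [20.8 23.5 40. ] y [122.2 125.9 131.4] h 35.0 nose~ 76.2
[(217, np.float64(549.5)), (215, np.float64(545.0)), (215, np.float64(535.6)), (297, np.float64(529.9))]
[(221, np.float64(549.5)), (216, np.float64(545.3)), (0, None), (0, None)]
```

View pics/w9.png

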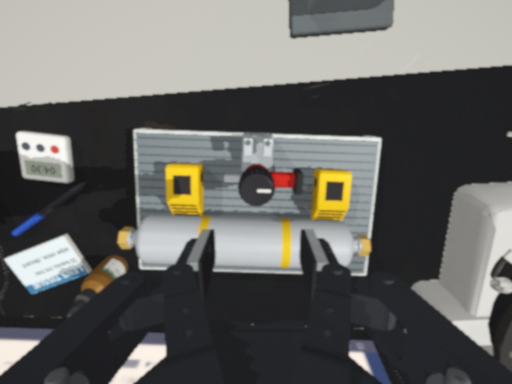

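The red arm points to the rack's left, (283,180), at about 92°. The cylinder lies against both chocks. I'll check the knob height, then hand in.

Run:
```python
from h import *
W=cloud(load('wrist'));k=np.median(W[180:193,250:264,2]);print('knob z',k)
if k>.114: print(bot.close_job())
```

```text
knob z nan
```

Run:
```python
from h import *
W=cloud(load('wrist'));k=np.nanmedian(W[176:198,244:270,2]);print('knob z',k)
if k>.114: print(bot.close_job())
```

```text
knob z 0.11705572857997137
the job is handed in; nothing more can be done
None
```

The job is handed in. My last checks showed the cylinder unmoved against both chocks, the stop swung about 92° aside with the knob up, and the hex key in the tray where I released it; I have no verdict back.

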